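Hook a rest arm into a slotted bench rack and lay the ring mandrel on it

TASK

Finish putting up the bench rack for the ring mandrel: hook the loose grey rest arm into the bare slotted strip, level with the arm already fitted on the other strip, feeling its two hook tabs into the slots and pressing it down, without forcing it, until it is fully home and the red spring catch has snapped out over its end plate. Then lay the mandrel gently across both arms, resting in the two black saddles, and leave the tins and the glue bottle where they are.

Things in the scene. Friction and masses are not known exactly. Their poses are not given: they have to be found in the camera images.
- rack: Fixed bench rack: plywood backboard 212 wide, 216 high, on a wooden foot, with two upright slotted aluminium strips 40 wide, 208 high. Origin at bench level in the plane of the strips' front faces, midway between them; +x points into the board (work side is -x), +y to the left strip, z up. The right strip (y = -70) carries a fitted arm, twin of the loose one, underside at z = 110
- home_nominal (a point): Point of the rack at x 0, y 70, z 110: where the loose arm's origin belongs when home, but the bare strip is screwed on through long holes and its true centre line lies anywhere within 10 mm to either side (along the rack's y) of this point. It is not tracked: find it by feel or by eye. Height and depth are true
- upper_slot (a point): Point of the rack at x 0, y 70, z 155: bottom of the highest slot, sideways as uncertain as home_nominal. Each strip has a front sheet 3 thick with four slots one above the other, 7 wide and 22 high, bottoms at rack z = 59, 91, 123, 155; behind the sheet is a hollow 10 deep. The arm uses the upper two slots
- rest_arm: Loose rest arm of painted steel, about 0.25 kg, standing on the bench on its flat underside. Origin at the foot of its end plate's back face, on the centre line; +x points out of that back face (into the strip), z up. Square tube 22 x 22 from x = -140 to -4 (z 0 to 22): grip it across its width near x = -60. End plate 4 thick, 30 wide, 72 high
- upper_tab (a point): On the loose arm (x 0, z 45): foot of the upper tab's shank. Two tabs, 5 wide, shanks at z 13-21 and 45-53. Past a gap of 4.2 for the sheet each has a tongue reaching 9 below its shank (z 4-21 and 36-53), out to x = +9.2, front edge rounded. They enter the slots while the arm is 9 to 14 above home height; lowered, the shanks come to sit on the slot bottoms (home)
- saddle (a point): On the loose arm (x -116, z 29): bottom of the black V saddle's groove. The groove runs along the arm's y, sides at 45 degrees, top edges at z 45 and 16 to either side. The fitted twin's saddle is alike: groove bottom at rack x -116, y -70, z 139
- catch (a joint): Red spring catch of the bare strip: 0 = out, its nose (6 wide, 7 high) 4 mm proud of the strip's face between rack z = 184 and 191; grows to 0.007 m as it is pushed into the strip. The arm's end plate pushes it in with 2.5 N at first, about 4 N when flush with the face; it snaps out over the plate's top edge when the arm is within about 2 mm of home
- ring_mandrel: Steel ring mandrel, a tapered round rod 280 long, about 17 to 25 thick (21 at mid length), about 0.35 kg, lying on the bench. Its length is along its own y axis; origin at mid length, 12 off the axis (it can roll, so use mandrel_mid)
- mandrel_mid (a point): Point on the mandrel's axis at mid length
- handpiece (a point): Lowest point of a flex-shaft handpiece that hangs still over the bench, a rod 20 thick reaching 150 straight up from this point; keep the wrist clear of it and pass it on the robot's side. The bench lamp's jointed arm crosses over the bench 0.7 m up: carry things low
- brass_tin: Bystander: loose brass-coloured round tin, 68 across, 31 high; origin at the centre of its underside
- blue_tin: Bystander: loose blue round tin, 58 across, 24 high; origin at the centre of its underside
- glue_bottle: Bystander: loose small white glue bottle, 27 across, 59 high; origin at the centre of its underside
Mind the look-alikes: they are no part of the job. There is more than one size of the rest_arm; the one meant has the size given above.

How it is judged:
By the outcome, as a careful person would: the job done as asked, in the order asked, and still so for the second after the job is handed in, with the robot touching nothing.
It also fails if it takes over 67 s, if anything falls off the work surface, if the arm or the gripper's body presses on something with over 40 N, if the wrist force passes 120 N, or if a joint passes its speed limit or range.

ROBOT

A 6-joint arm with a two-finger parallel gripper is mounted at the origin on a cart in front of the work surface, level with it; the furniture and walls round the work are solid. World frame = base frame: x ahead of the robot, y to its left, z up, the work surface at z = 0. Lengths are in m, angles in rad, forces in N, time in s.
With the tool pointing down it reaches from about 0.325 to 0.9 m from the base axis. Payload 6.1 kg.
Tool frame: the origin (TCP) lies where the fingers leave the gripper's body, on its centre line; the fingertips stand 73 mm ahead of it and the grasp point (between the pads) lies 54 mm ahead of it; z points along the fingers, y is the line along which they close (so a half turn about z gives the same grasp; the last joint's range is limited). The gripper opens to 85 mm and grips with 20 to 120 N. Pads are 22 mm wide; open, the fingers measure 114 mm over their backs; the gripper's body (76 mm by 85 mm) begins 54 mm behind the grasp point. The pads swing forward as they close: fully open they stand 13 mm farther back than shut.
Start: joints at [1.166, 0.22, 1.526, -0, 1.395, -0.126], TCP at [0.172, 0.601, 0.304] pointing down, gripper open.
Joint ranges: [-2.98, 2.98], [-0.91, 2.08], [0.09, 2.57], [-1.24, 4.39], [0.2, 2.65], [-2.68, 2.68]. Speed limits (rad/s): [2.57, 2.57, 3.01, 3.14, 3.14, 3.14].

INTERFACE

Orientations are given as a unit quaternion [x, y, z, w].
In Python, from rig import env gives the robot as it stands.
- The arm moves only by the tool play_rows, never from a script. Its argument "deltas" is a list of rows, each a list of 7 numbers: the turn, a rotation vector about the tool's x, y, z in degrees, then the shift along the tool's x, y, z in mm, then the opening, from 0 (shut) to 1 (fully open). A call has exactly 10 rows; each row shifts and turns the commanded pose from where the row before left it, along the tool's axes as they then stand; what a row does not reach is not made up. A row lasts 1/12 s, in which the tool goes at most 41.7 mm and 7.16 degrees, less where a joint would pass 70% of its speed; a pose out of reach is approached as far as the arm can. A call is refused whole if a number of a shift passes 41.7 or a number of a turn 7.16, either way. A call with a gripper value outside its range is refused whole. The fingers move at their own pace and stop on an object; "newtons" is the grip in N (left out, the last holds). Time passes only in rows, so rows that do not move let the fingers close, or fill a call up. It gives the time, the measured TCP pose, the force, the opening and the grip force at its end, in the units of the state.
- env.sense(): the state, without advancing time (a new reading comes with each control period).
- env.grab_frame(name): name is "side" or "top" or "wrist"; returns a dict with "pixels" (384x512x3 uint8, blue, green, red), "fx", "fy", "cx", "cy" (pixels), "rvec" (rotation vector, rad) and "tvec" (3), from world to camera coordinates, as OpenCV has them; the wrist camera has in their place "T_tool_cam" (4x4, takes a point from camera to tool coordinates, whose origin is the TCP and whose axes are the flange's). Camera axes: x right, y down, z forward; pixel columns grow to the right and rows downward; lengths in m; the calibration is good to about 2 mm. A picture is of the moment at which its call begins: read the wrist's pose just before it. There is no depth.
- env.close_job(): hands the job in; it is judged then, once.
The state is a dict: "clock": time; "qpos": joint angles; "qvel": joint speeds; "joint_efforts": joint torques, N m; "position": TCP position; "orientation": TCP orientation; "wrist_force": force on the tool from outside, world axes, zero at the start; "moment": the same for the moment, N m; "width": opening from 0.0 (shut) to 1.0 (fully open); "finger_force": force on a finger pad.
Only numpy, scipy, OpenCV 4.12 (cv2) and the standard library are available. Lean on these libraries where they do the work, as an engineer would, in place of code of your own. Each camera call takes 0.05 s, during which the arm holds its last target. There are 200 camera calls.

## Working session

There is one attempt and no reset: what is moved stays moved. The work goes in short steps, Python scripts to look and compute and a tool call to move; the robot and the scene stay as the last step left them, time stands still between calls to the robot, and variables do not carry over. Pictures are saved under pics/ and viewed, at most 10 in all, crops included, and the job is handed in when it is done.

Besides the shell and the picture viewer there is one more tool, called after ">>>" in YAML: its name, and indented under it one key for each argument. play_rows: Moves the arm, as the interface text tells. Its arguments: {"type":"object","properties":{"deltas":{"type":"array"},"newtons":{"type":"number"}},"required":["deltas"]}

```bash
mkdir -p pics; ls
python3 - <<'E'
from rig import env
import cv2,pickle
s=env.sense();print(s)
d={}
for n in("side","top","wrist"):
    f=env.grab_frame(n);d[n]=f;cv2.imwrite(f"pics/{n}0.png",f["pixels"]);print(n,{k:v for k,v in f.items() if k!="pixels"})
pickle.dump((s,d),open("f0.pkl","wb"))
E
```

```text
pics
{'clock': 0.0, 'qpos': array([ 1.16588532e+00,  2.21243670e-01,  1.52760843e+00, -3.35952495e-06,
        1.39472467e+00, -1.26120972e-01]), 'qvel': array([-0.00107251, -0.00028407, -0.0004334 ,  0.0006414 , -0.00124474,
        0.0003542 ]), 'joint_efforts': array([-2.07904282e-04, -4.96889877e+01, -3.89396775e+01, -2.15645086e-04,
        1.10602906e-02,  6.96449933e-05]), 'position': array([0.17182585, 0.60042783, 0.30278967]), 'orientation': array([ 1.38943663e-01,  9.90299790e-01, -9.57729214e-04, -2.58728100e-04]), 'wrist_force': array([-0.80635888, -0.62412993, -0.30867277]), 'moment': array([-0.01358648, -0.04562956, -0.02993758]), 'finger_force': 0.0, 'width': 1.0010028113092322}
side {'fx': 490.9363603974916, 'fy': 490.9363603974916, 'cx': 255.17899273117916, 'cy': 201.20135832700714, 'rvec': array([ 0.08553602, -2.5896873 ,  1.69824149]), 'tvec': array([0.51900203, 0.26466502, 1.62320566])}
top {'fx': 363.847319395026, 'fy': 363.847319395026, 'cx': 255.00378613385982, 'cy': 186.48920127238907, 'rvec': array([ 2.15707799, -1.86963552,  0.33912637]), 'tvec': array([-0.1762221 ,  0.55297812,  1.23355237])}
wrist {'fx': 317.5182115805334, 'fy': 317.5182115805334, 'cx': 254.68299204207506, 'cy': 191.8656592224193, 'T_tool_cam': array([[-7.94487172e-04, -9.54386013e-01, -2.98574459e-01,
         7.63542097e-02],
       [ 9.99999661e-01, -6.94204940e-04, -4.41924668e-04,
         5.73080820e-04],
       [ 2.14494857e-04, -2.98574709e-01,  9.54386241e-01,
        -6.99256763e-02],
       [ 0.00000000e+00,  0.00000000e+00,  0.00000000e+00,
         1.00000000e+00]])}
```

Run:
```python
import cv2,numpy as np
a=cv2.imread("pics/side0.png");b=cv2.imread("pics/top0.png")
cv2.imwrite("pics/a1.png",cv2.resize(a,(800,600),interpolation=cv2.INTER_CUBIC));cv2.imwrite("pics/b1.png",cv2.resize(b,(800,600),interpolation=cv2.INTER_CUBIC))
```

```text
(no output)
```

View pics/a1.png

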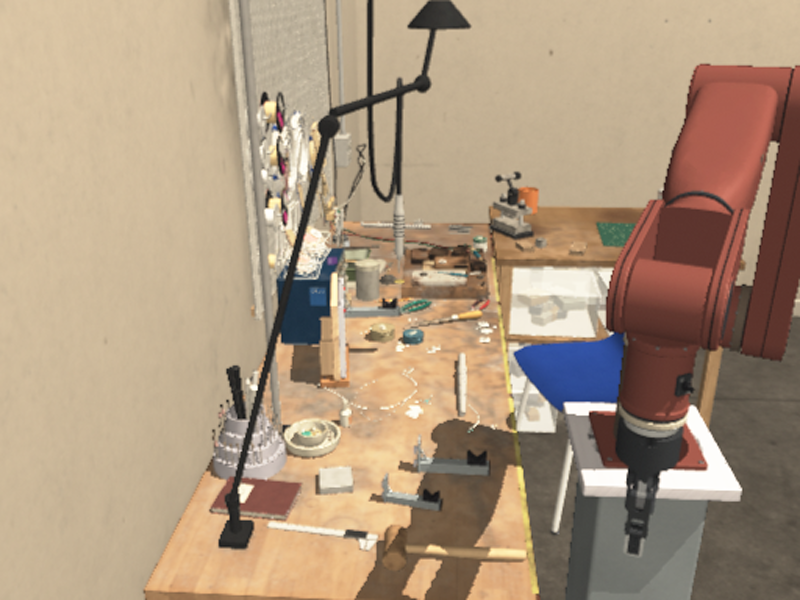

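View pics/b1.png

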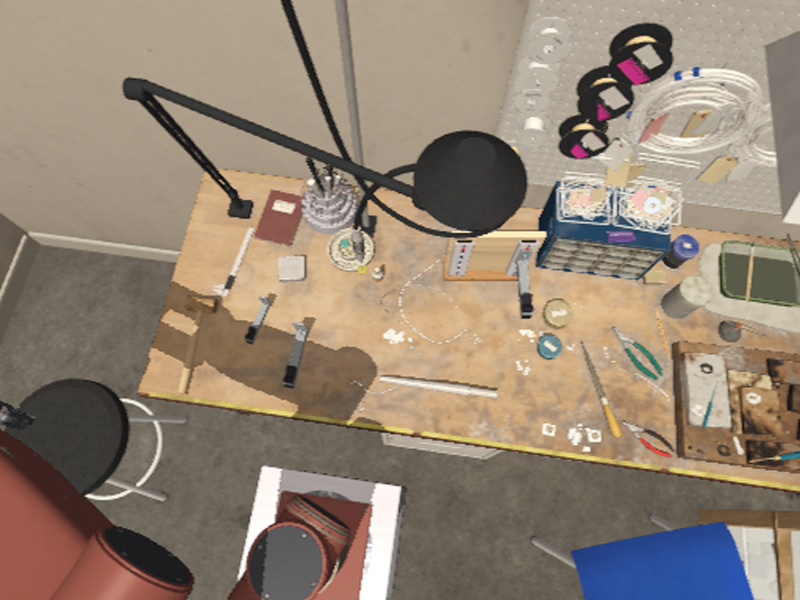

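The top view has two loose arms, A at (297,350) and B at (258,318). The bare strip is at (460,257) and the fitted arm at (525,280). The mandrel runs from (380,377) to (497,393), and the handpiece is near (358,240). I'll measure these next.

```bash
cat > h.py <<'E'
import numpy as np,cv2,pickle
from scipy.spatial.transform import Rotation as R
def cam(f,s=None):
    K=np.array([[f["fx"],0,f["cx"]],[0,f["fy"],f["cy"]],[0,0,1]])
    if "rvec" in f:
        Rm=cv2.Rodrigues(f["rvec"])[0];t=np.array(f["tvec"])
    else:
        T=np.eye(4);T[:3,:3]=R.from_quat(s["orientation"]).as_matrix();T[:3,3]=s["position"]
        M=np.linalg.inv(T@f["T_tool_cam"]);Rm=M[:3,:3];t=M[:3,3]
    return K,Rm,t
def ray(c,uv):
    K,Rm,t=c;d=Rm.T@np.linalg.solve(K,[uv[0],uv[1],1]);return -Rm.T@t,d
def plane(c,uv,z):
    o,d=ray(c,uv);return o+d*(z-o[2])/d[2]
def proj(c,p):
    K,Rm,t=c;q=K@(Rm@np.array(p,float)+t);return q[:2]/q[2]
def tri(c1,u1,c2,u2):
    o1,d1=ray(c1,u1);o2,d2=ray(c2,u2)
    A=np.c_[d1,-d2];s=np.linalg.lstsq(A,o2-o1,rcond=None)[0]
    a=o1+s[0]*d1;b=o2+s[1]*d2;return (a+b)/2,np.linalg.norm(a-b)
E
python3 - <<'E'
from h import *
np.set_printoptions(precision=4,suppress=True)
s,d=pickle.load(open("f0.pkl","rb"));k=.64
t=cam(d["top"]);si=cam(d["side"])
for n,u,z in [("A sad",(290,378),.03),("A plate",(303,322),.03),("B sad",(251,336),.03),("B plate",(266,297),.03),("mandL",(381,379),.012),("mandR",(496,393),.012),("brass",(557,313),.031),("blue",(549,346),.024),("glue",(377,271),.05),("foot L",(446,278),.02),("foot R",(532,280),.02),("board topL",(447,236),.216),("boardtopR",(545,235),.216),("stripbotL",(452,275),.02)]:
    print(n,plane(t,np.array(u)*k,z))
print("hand",tri(t,np.array((357,252))*k,si,np.array((399,258))*k))
print("edge",plane(t,np.array((400,418))*k,0),plane(t,np.array((150,393))*k,0))
def crop(n,x0,y0,x1,y1,sc,o):
    cv2.imwrite(o,cv2.resize(d[n]["pixels"][y0:y1,x0:x1],None,fx=sc,fy=sc,interpolation=cv2.INTER_CUBIC))
a=cv2.resize(d["top"]["pixels"][180:255,140:220],(400,375),interpolation=cv2.INTER_CUBIC)
b=cv2.resize(d["side"]["pixels"][270:345,240:320],(400,375),interpolation=cv2.INTER_CUBIC)
c=cv2.imread("pics/wrist0.png")
cv2.imwrite("pics/c1.png",np.hstack([a,b]))
E
```

```text
A sad [0.3477 0.1284 0.03  ]
A plate [0.4867 0.1256 0.03  ]
B sad [0.4343 0.2423 0.03  ]
B plate [0.537  0.2288 0.03  ]
mandL [ 0.3792 -0.0819  0.012 ]
mandR [ 0.3848 -0.355   0.012 ]
brass [ 0.5972 -0.4836  0.031 ]
blue [ 0.5133 -0.47    0.024 ]
glue [ 0.6364 -0.0333  0.05  ]
foot L [ 0.6545 -0.2053  0.02  ]
foot R [ 0.6799 -0.42    0.02  ]
board topL [ 0.674  -0.1894  0.216 ]
boardtopR [ 0.7073 -0.4035  0.216 ]
stripbotL [ 0.6647 -0.2193  0.02  ]
hand (array([ 0.5246, -0.0237,  0.3904]), np.float64(0.012185702624163328))
edge [ 0.2969 -0.1392  0.    ] [0.2706 0.456  0.    ]
```

View pics/c1.png

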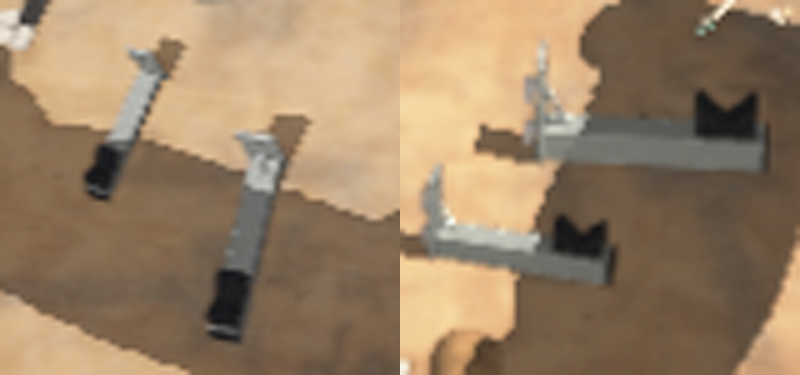

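View pics/wrist0.png

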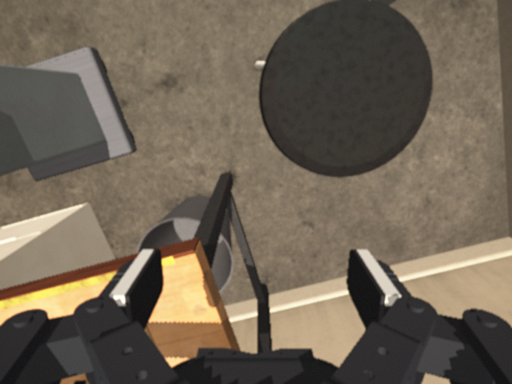

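A measures about 140 mm in the top view, from (290,378) to (303,322). B is only about 105 mm, so A is the arm meant. The crop agrees, with A on the right in the top view and upper in the side view. Now I'll hover over A.

```bash
cat >> h.py <<'E'
def down(yaw):  # tool z down, tool y along (-sin,cos) of yaw (deg), tool x toward -x
    c,s_=np.cos(np.radians(yaw)),np.sin(np.radians(yaw))
    return R.from_matrix(np.array([[-c,-s_,0],[-s_,c,0],[0,0,-1]]).T if 0 else np.column_stack([[-c,-s_,0],[-s_,c,0],[0,0,-1]]))
def plan(pos,yaw,n,s,p0=None):
    R0=R.from_quat(s["orientation"]);p=np.array(s["position"] if p0 is None else p0)
    rv=(R0.inv()*down(yaw)).as_rotvec();dp=(np.array(pos)-p)/n
    for i in range(n):
        R0=R0*R.from_rotvec(rv/n)
        print([float(x) for x in np.round(np.r_[np.degrees(rv)/n,R0.inv().apply(dp)*1000],1)])
def yaw(s): 
    M=R.from_quat(s["orientation"]).as_matrix();return np.degrees(np.arctan2(-M[0,1],M[1,1]))
E
python3 - <<'E'
from h import *
from rig import env
s=env.sense();print(yaw(s));plan([.41,.127,.30],0,20,s)
_,d=pickle.load(open("f0.pkl","rb"));t=cam(d["top"])
for u in[(184.4,247.6),(193,218)]:print(plane(t,u,.022))
E
```

```text
-15.970115905012486
[-0.0, -0.0, -0.8, -17.7, -19.7, 0.2]
[-0.0, -0.0, -0.8, -17.4, -20.0, 0.2]
[-0.0, -0.0, -0.8, -17.1, -20.2, 0.2]
[-0.0, -0.0, -0.8, -16.8, -20.5, 0.2]
[-0.0, -0.0, -0.8, -16.6, -20.7, 0.2]
[-0.0, -0.0, -0.8, -16.3, -20.9, 0.2]
[-0.0, -0.0, -0.8, -16.0, -21.1, 0.2]
[-0.0, -0.0, -0.8, -15.7, -21.4, 0.2]
[-0.0, -0.0, -0.8, -15.4, -21.6, 0.2]
[-0.0, -0.0, -0.8, -15.1, -21.8, 0.2]
[-0.0, -0.0, -0.8, -14.8, -22.0, 0.2]
[-0.0, -0.0, -0.8, -14.5, -22.2, 0.2]
[-0.0, -0.0, -0.8, -14.2, -22.4, 0.2]
[-0.0, -0.0, -0.8, -13.8, -22.6, 0.2]
[-0.0, -0.0, -0.8, -13.5, -22.8, 0.2]
[-0.0, -0.0, -0.8, -13.2, -23.0, 0.2]
[-0.0, -0.0, -0.8, -12.9, -23.2, 0.2]
[-0.0, -0.0, -0.8, -12.6, -23.3, 0.2]
[-0.0, -0.0, -0.8, -12.2, -23.5, 0.2]
[-0.0, -0.0, -0.8, -11.9, -23.7, 0.2]
[0.32786559 0.13011508 0.022     ]
[0.44230656 0.12141104 0.022     ]
```

>>> play_rows:
  deltas:
    - [0, 0, -0.8, -17.7, -19.7, 0.2, 1]
    - [0, 0, -0.8, -17.4, -20, 0.2, 1]
    - [0, 0, -0.8, -17.1, -20.2, 0.2, 1]
    - [0, 0, -0.8, -16.8, -20.5, 0.2, 1]
    - [0, 0, -0.8, -16.6, -20.7, 0.2, 1]
    - [0, 0, -0.8, -16.3, -20.9, 0.2, 1]
    - [0, 0, -0.8, -16, -21.1, 0.2, 1]
    - [0, 0, -0.8, -15.7, -21.4, 0.2, 1]
    - [0, 0, -0.8, -15.4, -21.6, 0.2, 1]
    - [0, 0, -0.8, -15.1, -21.8, 0.2, 1]

```text
clock: 0.98
position: [0.288, 0.3612, 0.3016]
orientation: [0.069, 0.998, -0.0, -0.0]
wrist_force: [0.3, 0.7, -1.1]
width: 0.999
finger_force: 0.0
```

>>> play_rows:
  deltas:
    - [0, 0, -0.8, -14.8, -22, 0.2, 1]
    - [0, 0, -0.8, -14.5, -22.2, 0.2, 1]
    - [0, 0, -0.8, -14.2, -22.4, 0.2, 1]
    - [0, 0, -0.8, -13.8, -22.6, 0.2, 1]
    - [0, 0, -0.8, -13.5, -22.8, 0.2, 1]
    - [0, 0, -0.8, -13.2, -23, 0.2, 1]
    - [0, 0, -0.8, -12.9, -23.2, 0.2, 1]
    - [0, 0, -0.8, -12.6, -23.3, 0.2, 1]
    - [0, 0, -0.8, -12.2, -23.5, 0.2, 1]
    - [0, 0, -0.8, -11.9, -23.7, 0.2, 1]

```text
clock: 1.82
position: [0.4039, 0.1228, 0.2998]
orientation: [-0.001, 1.0, 0.0, -0.0]
wrist_force: [0.4, -0.4, 0.2]
width: 1.0
finger_force: 0.0
```

Run:
```python
from h import *
from rig import env
s=env.sense();d={n:env.grab_frame(n) for n in("wrist","top","side")}
pickle.dump((s,d),open("f1.pkl","wb"));print(s["clock"],s["position"],yaw(s),s["wrist_force"])
for n in d: cv2.imwrite(f"pics/{n}1.png",d[n]["pixels"])
w=cv2.resize(d["wrist"]["pixels"],(800,600));cv2.imwrite("pics/w1.png",w)
```

```text
1.8167 [0.40388781 0.12275186 0.29978878] 0.06364963304377061 [ 0.39115077 -0.42985471  0.23278574]
```

View pics/w1.png

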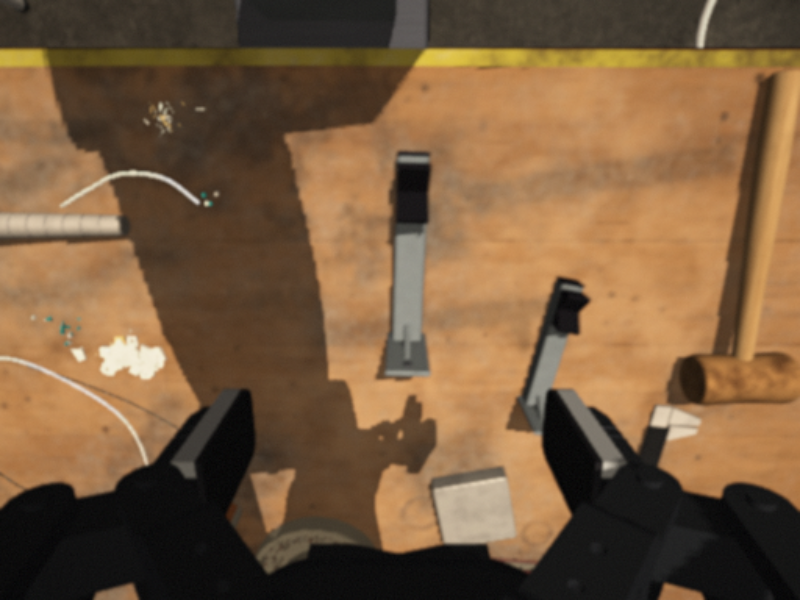

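Run:
```python
from h import *
np.set_printoptions(precision=4,suppress=True)
s,d=pickle.load(open("f1.pkl","rb"));w=cam(d["wrist"],s)
g=d["wrist"]["pixels"];hsv=cv2.cvtColor(g,cv2.COLOR_BGR2HSV)
c=[]
for r in range(148,212,4):
    sat=hsv[r,235:290,1].astype(int); m=np.where((sat<70)&(hsv[r,235:290,2]>70))[0]+235
    if len(m):
        u=(m.min()+m.max())/2;c.append((u,r));P=plane(w,(m.min()-.5,r),.022);Q=plane(w,(m.max()+.5,r),.022);print(r,m.min(),m.max(),((P+Q)/2)[:2],Q[1]-P[1])
print("plate top",plane(w,(407*.64,376*.64),.072)); print("plate L/R",plane(w,(385*.64,376*.64),.072),plane(w,(429*.64,376*.64),.072))
print("foot",plane(w,(407*.64,338*.64),.022)); print("end",plane(w,(413*.64,153*.64),.045))
print("mand", plane(w,(128*.64,226*.64),.01))
```

```text
148 260 272 [0.3859 0.1357] 0.01429858564680539
152 252 272 [0.3903 0.1313] 0.023185295718299137
156 252 272 [0.3948 0.1313] 0.023273540065607987
160 252 272 [0.3993 0.1314] 0.023362458703734948
164 252 271 [0.4038 0.1308] 0.02233529499490168
168 252 271 [0.4084 0.1309] 0.022421286058317114
172 252 270 [0.413  0.1303] 0.02138254504772598
176 252 270 [0.4177 0.1304] 0.021465506824522904
180 252 270 [0.4223 0.1304] 0.021549114872781758
184 252 270 [0.4271 0.1304] 0.021633376773704166
188 251 270 [0.4318 0.1299] 0.022861369013535582
192 251 270 [0.4366 0.1299] 0.02295146673039654
196 251 269 [0.4414 0.1294] 0.021890163885539896
200 251 269 [0.4463 0.1294] 0.021977119430925285
204 251 269 [0.4512 0.1294] 0.02206476856844218
208 251 269 [0.4562 0.1294] 0.022153119629870835
plate top [0.4736 0.1292 0.072 ]
plate L/R [0.4736 0.1147 0.072 ] [0.4735 0.1438 0.072 ]
foot [0.4666 0.1301 0.022 ]
end [0.3327 0.1326 0.045 ]
mand [ 0.3841 -0.0727  0.01  ]
```

Run:
```python
from h import *
from rig import env
s=env.sense();print(s["clock"],s["position"],yaw(s));plan([.413,.1306,.078],-1.8,8,s)
# rack measure from side/top images
```

```text
1.9667 [0.40406731 0.1227461  0.29974275] -0.18223287592837054
[-0.0, -0.0, 0.2, -1.1, 1.0, 27.7]
[-0.0, -0.0, 0.2, -1.1, 1.0, 27.7]
[-0.0, -0.0, 0.2, -1.1, 1.0, 27.7]
[-0.0, -0.0, 0.2, -1.1, 1.0, 27.7]
[-0.0, -0.0, 0.2, -1.1, 1.0, 27.7]
[-0.0, -0.0, 0.2, -1.1, 1.0, 27.7]
[-0.0, -0.0, 0.2, -1.1, 1.0, 27.7]
[-0.0, -0.0, 0.2, -1.1, 1.0, 27.7]
```

>>> play_rows:
  deltas:
    - [0, 0, 0.2, -1.1, 1, 20, 1]
    - [0, 0, 0.2, -1.1, 1, 25, 1]
    - [0, 0, 0.2, -1.1, 1, 25, 1]
    - [0, 0, 0.2, -1.1, 1, 25, 1]
    - [0, 0, 0.2, -1.1, 1, 25, 1]
    - [0, 0, 0.2, -1.1, 1, 25, 1]
    - [0, 0, 0.2, -1.1, 1, 25, 1]
    - [0, 0, 0.2, -1.1, 1, 20, 1]
    - [0, 0, 0, 0, 0, 10, 1]
    - [0, 0, 0, 0, 0, 0, 1]

```text
clock: 2.8
position: [0.4103, 0.1325, 0.0976]
orientation: [0.013, 1.0, -0.0, -0.003]
wrist_force: [0.4, 1.0, 0.6]
width: 0.998
finger_force: 0.0
```

Run:
```python
from h import *
from rig import env
s=env.sense();print(s["clock"],s["position"],yaw(s));plan([.413,.1306,.078],-1.8,2,s)
```

```text
2.8 [0.41030196 0.13245669 0.0976109 ] -1.5172917297434838
[-0.0, -0.2, 0.1, -1.4, -0.9, 9.8]
[-0.0, -0.2, 0.1, -1.4, -0.9, 9.8]
```

>>> play_rows:
  deltas:
    - [0, -0.2, 0.1, -1.4, -0.9, 9, 1]
    - [0, -0.2, 0.1, -1.4, -0.9, 9, 1]
    - [0, 0, 0, 0, 0, 0, 0.6]
    - [0, 0, 0, 0, 0, 0, 0.4]
    - [0, 0, 0, 0, 0, 0, 0.3]
    - [0, 0, 0, 0, 0, 0, 0.2]
    - [0, 0, 0, 0, 0, 0, 0.1]
    - [0, 0, 0, 0, 0, 0, 0.1]
    - [0, 0, 0, 0, 0, 0, 0.1]
    - [0, 0, 0, 0, 0, 0, 0.1]
  newtons: 60

```text
clock: 3.63
position: [0.4161, 0.1301, 0.0827]
orientation: [0.016, 1.0, 0.0, 0.004]
wrist_force: [-1.2, -0.1, 5.5]
width: 0.239
finger_force: 59.6
```

Run:
```python
from h import *
from rig import env
s=env.sense();print(s["clock"],s["position"],yaw(s),s["width"],s["finger_force"],s["wrist_force"])
np.set_printoptions(precision=4,suppress=True)
_,d=pickle.load(open("f1.pkl","rb"))
t=d["top"]["pixels"][140:220,270:370];si=d["side"]["pixels"][150:260,190:290]
cv2.imwrite("pics/r.png",np.hstack([cv2.resize(t,(500,400),interpolation=cv2.INTER_CUBIC),cv2.resize(si,(300,400),interpolation=cv2.INTER_CUBIC)]))
```

```text
3.6333 [0.41605004 0.13014401 0.08271978] -1.7782038084540501 0.23944335415005333 59.60463345050812 [-1.22209519 -0.11487546  5.50160597]
```

View pics/r.png

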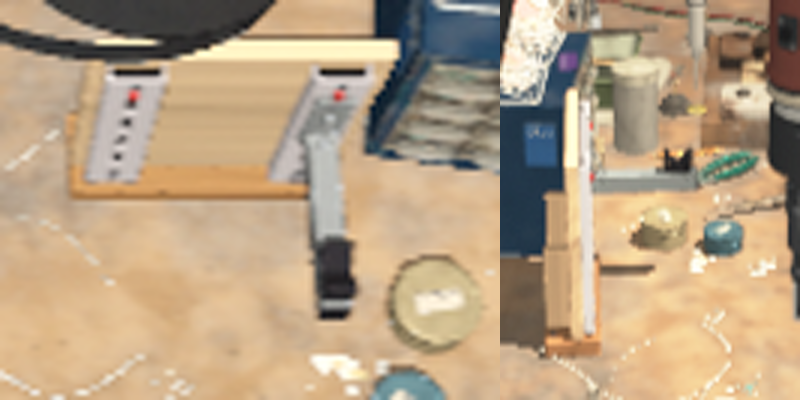

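The rack crop shows both red catches: left at about (133,97) and right at (338,97). The bare strip's four slots run below the left one. The arm is gripped. Next I'll fit the rack from these blobs.

Run:
```python
from h import *
np.set_printoptions(precision=4,suppress=True)
Ps=[]
for fn in("f0.pkl","f1.pkl"):
    s,d=pickle.load(open(fn,"rb"));t=cam(d["top"]);g=d["top"]["pixels"].astype(float)
    def cen(w,x0,y0):
        Y,X=np.mgrid[0:w.shape[0],0:w.shape[1]];return np.array([(w*X).sum()/w.sum()+x0,(w*Y).sum()/w.sum()+y0])
    out=[]
    for x0,x1 in((292,302),(332,343)):
        p=g[154:165,x0:x1];w=np.clip(p[...,2]-np.maximum(p[...,0],p[...,1])-25,0,None);u=cen(w,x0,154);P=plane(t,u,.1875);out.append(P);print("catch",u,w.sum(),P)
    L,Rr=out;dv=(L-Rr)[:2];print("yaw",np.degrees(np.arctan2(-dv[0],dv[1])),"sep",np.linalg.norm(dv))
    gr=g.mean(2)
    for cx,cy,z in((127,115,166),(123,134,134),(118,153,102),(113,172,70)):
        x=int(270+cx/5);y=int(140+cy/5);p=gr[y-2:y+3,x-3:x+4];w=np.clip(np.median(p)-20-p,0,None);u=cen(w,x-3,y-2);print("slot",z,u,w.sum(),plane(t,u,z/1000))
    o=-t[1].T@t[2];print("cam",o)
    hs=cv2.cvtColor(d["side"]["pixels"],cv2.COLOR_BGR2HSV)[150:260,190:250]
    m=((hs[...,0]<8)|(hs[...,0]>172))&(hs[...,1]>120)&(hs[...,2]>100);print("side red",np.argwhere(m)[:20].tolist())
```

```text
catch [296.3167 158.6334] 341.0 [ 0.6639 -0.229   0.1875]
catch [337.5189 158.7138] 318.0 [ 0.6842 -0.3722  0.1875]
yaw 8.081162842666643 sep 0.14459806492149616
slot 166 [295.0693 163.0982] 288.66666666666663 [ 0.6561 -0.2277  0.166 ]
slot 134 [294.3795 165.485 ] 322.33333333333326 [ 0.661 -0.228  0.134]
slot 102 [293.1476 170.022 ] 212.33333333333337 [ 0.6565 -0.2272  0.102 ]
slot 70 [292.609  174.7846] 125.33333333333327 [ 0.6507 -0.229   0.07  ]
cam [ 0.1118 -0.1588  1.3494]
side red [[0, 38], [2, 51], [2, 52], [2, 53], [34, 30], [48, 30], [49, 30]]
catch [296.3088 158.6431] 353.0 [ 0.6639 -0.229   0.1875]
catch [337.5396 158.7348] 328.0 [ 0.6842 -0.3722  0.1875]
yaw 8.06401523569699 sep 0.14469395255894352
slot 166 [295.0768 163.088 ] 299.33333333333326 [ 0.6562 -0.2277  0.166 ]
slot 134 [294.3744 165.5055] 335.6666666666666 [ 0.661 -0.228  0.134]
slot 102 [293.142  170.0299] 223.00000000000009 [ 0.6565 -0.2272  0.102 ]
slot 70 [292.6016 174.7917] 128.0 [ 0.6506 -0.229   0.07  ]
cam [ 0.1118 -0.1588  1.3494]
side red [[0, 38], [2, 51], [2, 52], [2, 53], [34, 30], [48, 30], [49, 30]]
```

>>> play_rows:
  deltas:
    - [0, 0, 0, 0, 0, -10, 0.1]
    - [0, 0, 0, 0, 0, -20, 0.1]
    - [0, 0, 0, 0, 0, -25, 0.1]
    - [0, 0, 0, 0, 0, -25, 0.1]
    - [0, 0, 0, 0, 0, -20, 0.1]
    - [0, 0, 0, 0, 0, -15, 0.1]
    - [0, 0, 0, 0, 0, -10, 0.1]
    - [0, 0, 0, 0, 0, 0, 0.1]
    - [0, 0, 0, 0, 0, 0, 0.1]
    - [0, 0, 0, 0, 0, 0, 0.1]

```text
clock: 4.47
position: [0.4137, 0.1299, 0.2057]
orientation: [0.016, 1.0, -0.0, 0.002]
wrist_force: [-1.1, -0.5, -1.2]
width: 0.239
finger_force: 59.2
```

Run:
```python
from h import *
from rig import env
s=env.sense();print(s["clock"],s["position"],yaw(s),s["wrist_force"],s["moment"],R.from_quat(s["orientation"]).as_matrix()[:,2]);plan([.41,-.20,.204],8.07,15,s)
f=env.grab_frame("side");cv2.imwrite("pics/s2.png",f["pixels"])
```

```text
4.4667 [0.41368117 0.12993381 0.20570774] -1.7767920522625238 [-1.09195927 -0.49630495 -1.21538429] [ 0.05142834 -0.00388225 -0.01029946] [ 4.88839787e-03 -4.96621715e-04 -9.99987928e-01]
[-0.0, 0.0, -0.7, -0.2, -22.0, 0.1]
[-0.0, 0.0, -0.7, 0.1, -22.0, 0.1]
[-0.0, 0.0, -0.7, 0.3, -22.0, 0.1]
[-0.0, 0.0, -0.7, 0.6, -22.0, 0.1]
[-0.0, 0.0, -0.7, 0.8, -22.0, 0.1]
[-0.0, 0.0, -0.7, 1.1, -22.0, 0.1]
[-0.0, 0.0, -0.7, 1.3, -22.0, 0.1]
[-0.0, 0.0, -0.7, 1.6, -21.9, 0.1]
[-0.0, 0.0, -0.7, 1.8, -21.9, 0.1]
[-0.0, 0.0, -0.7, 2.1, -21.9, 0.1]
[-0.0, 0.0, -0.7, 2.3, -21.9, 0.1]
[-0.0, 0.0, -0.7, 2.6, -21.8, 0.1]
[-0.0, 0.0, -0.7, 2.8, -21.8, 0.1]
[-0.0, 0.0, -0.7, 3.1, -21.8, 0.1]
[-0.0, 0.0, -0.7, 3.3, -21.7, 0.1]
```

>>> play_rows:
  deltas:
    - [0, 0, -0.4, 0, -12, 0, 0.1]
    - [0, 0, -0.7, 0.1, -24, 0, 0.1]
    - [0, 0, -0.8, 0.3, -26, 0.1, 0.1]
    - [0, 0, -0.8, 0.6, -26, 0.1, 0.1]
    - [0, 0, -0.8, 0.9, -26, 0.1, 0.1]
    - [0, 0, -0.8, 1.2, -26, 0.1, 0.1]
    - [0, 0, -0.8, 1.5, -26, 0.1, 0.1]
    - [0, 0, -0.8, 1.8, -26, 0.1, 0.1]
    - [0, 0, -0.8, 2.1, -26, 0.1, 0.1]
    - [0, 0, -0.8, 2.4, -26, 0.1, 0.1]

```text
clock: 5.35
position: [0.4095, -0.1152, 0.2048]
orientation: [-0.05, 0.999, 0.0, 0.002]
wrist_force: [0.6, 0.2, -2.6]
width: 0.238
finger_force: 59.2
```

>>> play_rows:
  deltas:
    - [0, 0.1, -0.8, 2.6, -26, 0.1, 0.1]
    - [0, 0.1, -0.7, 2.8, -24, 0.1, 0.1]
    - [0, 0.1, -0.7, 3, -20, 0.1, 0.1]
    - [0, 0, -0.5, 3, -18, 0.1, 0.1]
    - [0, 0, -0.3, 0, -7, 0, 0.1]
    - [0, 0, 0, -20, 0, 0, 0.1]
    - [0, 0, 0, -30, 0, 0, 0.1]
    - [0, 0, 0, -25, 0, 0, 0.1]
    - [0, 0, 0, 0, 0, 0, 0.1]
    - [0, 0, 0, 0, 0, 0, 0.1]

```text
clock: 6.18
position: [0.4849, -0.1975, 0.2046]
orientation: [-0.077, 0.997, 0.0, -0.0]
wrist_force: [-0.5, -0.7, -3.4]
width: 0.236
finger_force: 59.3
```

```bash
cat > st.py <<'E'
from h import *
from rig import env
np.set_printoptions(precision=4,suppress=True)
Y=8.07;ex=np.array([np.cos(np.radians(Y)),np.sin(np.radians(Y)),0]);ey=np.array([-ex[1],ex[0],0]);H=np.array([.667,-.2285,.11])
def st(off=np.array([-.057,0,.0827])):
    s=env.sense();p=s["position"]-H;q=np.array([p@ex,p@ey,p[2]])-off
    print("clk",s["clock"],"tcp",s["position"],"yaw",round(yaw(s),2),"z",R.from_quat(s["orientation"]).as_matrix()[:2,2],"\narm-home(mm)",q*1000,"F(rack)",np.array([s["wrist_force"]@ex,s["wrist_force"]@ey,s["wrist_force"][2]]),"M",s["moment"],"w",s["width"],s["finger_force"]);return s
E
python3 - <<'E'
from st import *
s=st();d={n:env.grab_frame(n) for n in("wrist","top","side")}
pickle.dump((s,d),open("f2.pkl","wb"))
for n in d: cv2.imwrite(f"pics/{n}3.png",d[n]["pixels"])
plan(H+ex*-.092+[0,0,.0942],Y,5,s)
t=d["top"]["pixels"][130:240,240:370];si=d["side"]["pixels"][150:290,170:310]
cv2.imwrite("pics/v3.png",np.hstack([cv2.resize(t,(450,400),interpolation=cv2.INTER_CUBIC),cv2.resize(si,(350,400),interpolation=cv2.INTER_CUBIC)]))
E
```

```text
clk 6.1833 tcp [ 0.4849 -0.1975  0.2046] yaw 8.82 z [-0.0004  0.0007] 
arm-home(mm) [-118.941    56.2761   11.8693] F(rack) [-0.6103 -0.6326 -3.3647] M [ 0.0182 -0.0138 -0.0457] w 0.2357154673254315 59.267547726631165
[0.0, -0.0, 0.2, -16.7, -11.4, 0.1]
[0.0, -0.0, 0.2, -16.7, -11.4, 0.1]
[0.0, -0.0, 0.2, -16.7, -11.3, 0.1]
[0.0, -0.0, 0.2, -16.8, -11.3, 0.1]
[0.0, -0.0, 0.2, -16.8, -11.3, 0.1]
```

View pics/v3.png

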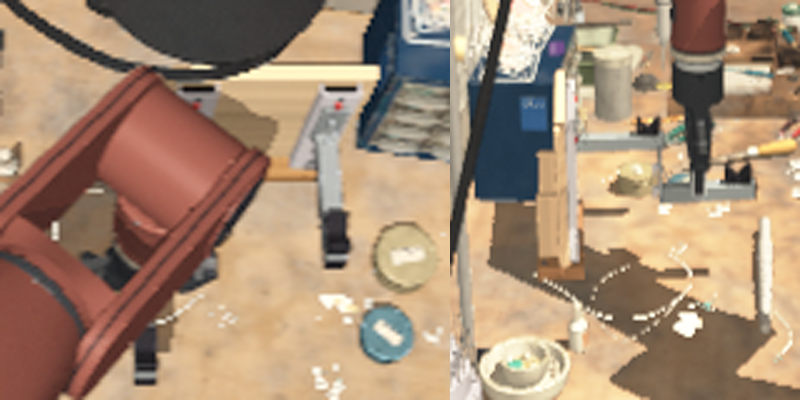

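The side view shows the held arm level at (705,188) in front of the rack. The forearm hides the strip from the top camera, so I'll find the slot by feel. Moving to the pre-insert pose.

>>> play_rows:
  deltas:
    - [0, 0, 0.2, -10, -7, 0.1, 0.1]
    - [0, 0, 0.2, -15, -11, 0.1, 0.1]
    - [0, 0, 0.2, -16, -11, 0.1, 0.1]
    - [0, 0, 0.2, -15, -11, 0.1, 0.1]
    - [0, 0, 0, -13, -9, 0, 0.1]
    - [0, 0, 0, -8, -6, 0, 0.1]
    - [0, 0, 0, -4, -2, 0, 0.1]
    - [0, 0, 0, 0, 0, 0, 0.1]
    - [0, 0, 0, 0, 0, 0, 0.1]
    - [0, 0, 0, 0, 0, 0, 0.1]

```text
clock: 7.17
position: [0.572, -0.243, 0.2055]
orientation: [-0.069, 0.998, -0.0, 0.0]
wrist_force: [-0.3, -0.3, -1.8]
width: 0.236
finger_force: 59.2
```

Run:
```python
from st import *
s=st();f=env.grab_frame("side");w=env.grab_frame("wrist")
pickle.dump((s,{"side":f,"wrist":w}),open("f3.pkl","wb"))
c=cam(f);p=f["pixels"]
for q in([-.004,0,.1875],[0,0,.0],[0,0,.208]):
    print(proj(c,H-[0,0,.11]+ex*q[0]+[0,0,q[2]]))
cr=p[170:270,190:290];cv2.imwrite("pics/v4.png",np.hstack([cv2.resize(cr,(400,400),interpolation=cv2.INTER_CUBIC),cv2.resize(w["pixels"],(400,400))]))
```

```text
clk 7.1667 tcp [ 0.572  -0.243   0.2055] yaw 7.92 z [ 0.0009 -0.0003] 
arm-home(mm) [-39.0689  -0.9981  12.7617] F(rack) [-0.3302 -0.27   -1.8385] M [-0.0118 -0.02   -0.0123] w 0.23605646244450812 59.24213647842407
[220.4439 197.6075]
[221.0793 242.7738]
[219.1545 192.4817]
```

View pics/v4.png

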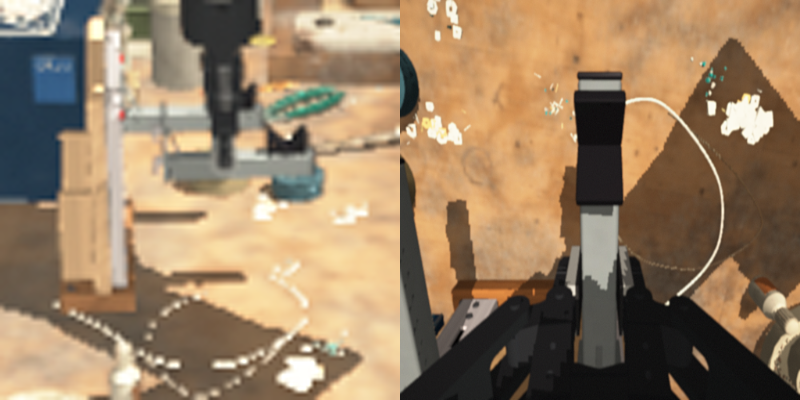

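Side view: catch at crop (122,115), which matches the predicted position to 1 px. The wrist view shows the arm straight and centred in the grip. Advancing.

>>> play_rows:
  deltas:
    - [0, 0, 0, -8, 1, 0.5, 0.1]
    - [0, 0, 0, -8, 0, 0.5, 0.1]
    - [0, 0, 0, -6, 0, 0.3, 0.1]
    - [0, 0, 0, -3, 0, 0, 0.1]
    - [0, 0, 0, -2, 0, 0, 0.1]
    - [0, 0, 0, -2, 0, 0, 0.1]
    - [0, 0, 0, -2, 0, 0, 0.1]
    - [0, 0, 0, -1, 0, 0, 0.1]
    - [0, 0, 0, 0, 0, 0, 0.1]
    - [0, 0, 0, 0, 0, 0, 0.1]

```text
clock: 8.1
position: [0.6043, -0.2373, 0.204]
orientation: [-0.069, 0.998, 0.0, 0.001]
wrist_force: [-0.7, 3.0, -3.8]
width: 0.24
finger_force: 59.2
```

Run:
```python
from st import *
st()
```

```text
clk 8.1 tcp [ 0.6043 -0.2373  0.204 ] yaw 7.94 z [0.0011 0.0003] 
arm-home(mm) [-6.3171  0.0766 11.3004] F(rack) [-0.252   3.068  -3.8305] M [0.6219 0.1407 0.2344] w 0.24023028749009637 59.18422758579254
```

>>> play_rows:
  deltas:
    - [0, 0, 0, 0, 0.5, 0, 0.1]
    - [0, 0, 0, 0, 0.5, 0, 0.1]
    - [0, 0, 0, -1, 0, 0, 0.1]
    - [0, 0, 0, -1, 0, 0, 0.1]
    - [0, 0, 0, -1, 0, 0, 0.1]
    - [0, 0, 0, 0, 0, 0, 0.1]
    - [0, 0, 0, 0, 0, 0, 0.1]
    - [0, 0, 0, 0, 0, 0, 0.1]
    - [0, 0, 0, 0, 0, 0, 0.1]
    - [0, 0, 0, 0, 0, 0, 0.1]

```text
clock: 8.93
position: [0.6071, -0.2366, 0.2043]
orientation: [-0.069, 0.998, -0.0, 0.001]
wrist_force: [-4.5, 0.8, -2.6]
width: 0.235
finger_force: 59.1
```

Run:
```python
from st import *
st()
```

```text
clk 8.9333 tcp [ 0.6071 -0.2366  0.2043] yaw 7.92 z [ 0.0015 -0.0008] 
arm-home(mm) [-3.4019  0.3963 11.6128] F(rack) [-4.3436  1.4429 -2.6392] M [0.2483 0.5798 0.0352] w 0.23523396544008035 59.13287401199341
```

>>> play_rows:
  deltas:
    - [0, 0, 0, -1, 0, 0, 0.1]
    - [0, 0, 0, -1, 0.2, 0, 0.1]
    - [0, 0, 0, 0, 0, 0, 0.1]
    - [0, 0, 0, 0, 0, 0, 0.1]
    - [0, 0, 0, 0, 0, 0, 0.1]
    - [0, 0, 0, 0, 0, 0, 0.1]
    - [0, 0, 0, 0, 0, 0, 0.1]
    - [0, 0, 0, 0, 0, 0, 0.1]
    - [0, 0, 0, 0, 0, 0, 0.1]
    - [0, 0, 0, 0, 0, 0, 0.1]

```text
clock: 9.77
position: [0.6091, -0.2362, 0.2043]
orientation: [-0.069, 0.998, -0.001, 0.001]
wrist_force: [-5.0, -0.8, -4.7]
width: 0.236
finger_force: 59.1
```

Run:
```python
from st import *
s=st();f=env.grab_frame("side");pickle.dump((s,{"side":f}),open("f4.pkl","wb"))
cr=f["pixels"][175:235,200:260];cv2.imwrite("pics/v5.png",cv2.resize(cr,(600,600),interpolation=cv2.INTER_CUBIC))
```

```text
clk 9.7667 tcp [ 0.6091 -0.2362  0.2043] yaw 7.92 z [ 0.0014 -0.001 ] 
arm-home(mm) [-1.4274  0.4722 11.5867] F(rack) [-5.0936 -0.0488 -4.7426] M [-0.0145  0.6781  0.0513] w 0.23614841414931556 59.09407138824463
```

View pics/v5.png

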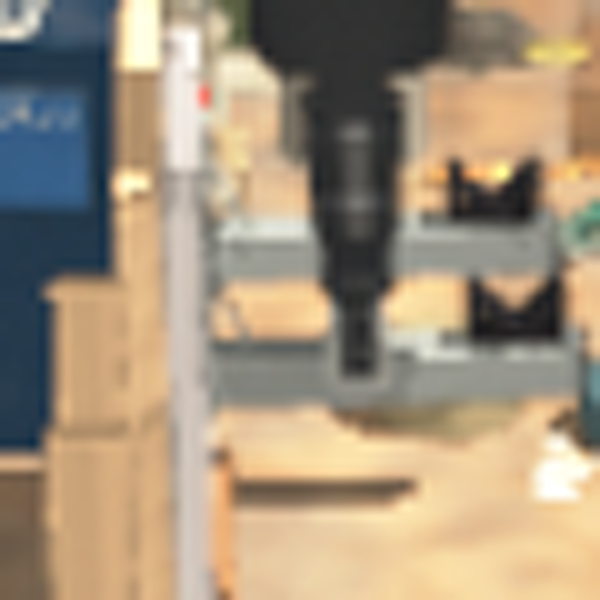

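The plate is against the strip and the catch has been pushed in (its red is gone). The tabs are in. Seating the last bit.

>>> play_rows:
  deltas:
    - [0, 0, 0, -1, 0, 0, 0.1]
    - [0, 0, 0, -0.7, 0, 0, 0.1]
    - [0, 0, 0, 0, 0, 0, 0.1]
    - [0, 0, 0, 0, 0, 0, 0.1]
    - [0, 0, 0, 0, 0, 0, 0.1]
    - [0, 0, 0, 0, 0, 0, 0.1]
    - [0, 0, 0, 0, 0, 0, 0.1]
    - [0, 0, 0, 0, 0, 0, 0.1]
    - [0, 0, 0, 0, 0, 0, 0.1]
    - [0, 0, 0, 0, 0, 0, 0.1]

```text
clock: 10.65
position: [0.6094, -0.2363, 0.2042]
orientation: [-0.069, 0.998, -0.0, -0.001]
wrist_force: [-11.7, -1.4, -1.6]
width: 0.233
finger_force: 59.5
```

Run:
```python
from st import *
st()
```

```text
clk 10.65 tcp [ 0.6094 -0.2363  0.2042] yaw 7.92 z [-0.0021 -0.001 ] 
arm-home(mm) [-1.0937  0.3539 11.4631] F(rack) [-11.7429   0.2557  -1.573 ] M [-0.1786  1.6944  0.1206] w 0.2331664985726686 59.47180688381195
```

>>> play_rows:
  deltas:
    - [0, 0, 0, 0.5, 0, 0, 0.1]
    - [0, 0, 0, 0, 0, 1, 0.1]
    - [0, 0, 0, 0, 0, 1, 0.1]
    - [0, 0, 0, 0, 0, 1, 0.1]
    - [0, 0, 0, 0, 0, 1, 0.1]
    - [0, 0, 0, 0, 0, 1, 0.1]
    - [0, 0, 0, 0, 0, 1, 0.1]
    - [0, 0, 0, 0, 0, 1, 0.1]
    - [0, 0, 0, 0, 0, 0, 0.1]
    - [0, 0, 0, 0, 0, 0, 0.1]

```text
clock: 11.48
position: [0.6093, -0.2365, 0.1989]
orientation: [-0.069, 0.998, -0.001, -0.001]
wrist_force: [-14.8, 1.1, 5.6]
width: 0.236
finger_force: 60.3
```

Run:
```python
from st import *
st()
```

```text
clk 11.4833 tcp [ 0.6093 -0.2365  0.1989] yaw 7.93 z [-0.001  -0.0015] 
arm-home(mm) [-1.2784  0.2205  6.1665] F(rack) [-14.4954   3.1786   5.6444] M [0.1588 1.9444 0.1632] w 0.23564196450664535 60.33609330654144
```

>>> play_rows:
  deltas:
    - [0, 0, 0, 0.5, 0.3, 0, 0.1]
    - [0, 0, 0, 0.4, 0, 0, 0.1]
    - [0, 0, 0, 0, 0, 1, 0.1]
    - [0, 0, 0, 0, 0, 1, 0.1]
    - [0, 0, 0, 0, 0, 1, 0.1]
    - [0, 0, 0, 0, 0, 0, 0.1]
    - [0, 0, 0, 0, 0, 0, 0.1]
    - [0, 0, 0, 0, 0, 0, 0.1]
    - [0, 0, 0, 0, 0, 0, 0.1]
    - [0, 0, 0, 0, 0, 0, 0.1]

```text
clock: 12.32
position: [0.6091, -0.2363, 0.1958]
orientation: [-0.069, 0.998, -0.001, 0.0]
wrist_force: [-10.7, 0.0, 3.1]
width: 0.236
finger_force: 60.0
```

Run:
```python
from st import *
st()
```

```text
clk 12.3167 tcp [ 0.6091 -0.2363  0.1958] yaw 7.92 z [ 0.001  -0.0019] 
arm-home(mm) [-1.4463  0.3622  3.0516] F(rack) [-10.6322   1.5209   3.0767] M [0.0672 1.3693 0.1218] w 0.23626417216234727 60.03990411758423
```

>>> play_rows:
  deltas:
    - [0, 0, 0, 0.3, 0.2, 0, 0.1]
    - [0, 0, 0, 0, 0, 1, 0.1]
    - [0, 0, 0, 0, 0, 1, 0.1]
    - [0, 0, 0, 0, 0, 1, 0.1]
    - [0, 0, 0, 0, 0, 0.7, 0.1]
    - [0, 0, 0, 0, 0, 0, 0.1]
    - [0, 0, 0, 0, 0, 0, 0.1]
    - [0, 0, 0, 0, 0, 0, 0.1]
    - [0, 0, 0, 0, 0, 0, 0.1]
    - [0, 0, 0, 0, 0, 0, 0.1]

```text
clock: 13.15
position: [0.6091, -0.2363, 0.1924]
orientation: [-0.069, 0.998, -0.001, 0.001]
wrist_force: [-9.6, 0.0, 3.5]
width: 0.238
finger_force: 60.1
```

Run:
```python
from st import *
s=st();f=env.grab_frame("side");p=f["pixels"][180:215,205:235].astype(int);e=p[...,2]-np.maximum(p[...,0],p[...,1]);print([(int(y)+180,int(x)+205,int(e[y,x])) for y,x in np.argwhere(e>50)])
```

```text
clk 13.15 tcp [ 0.6091 -0.2363  0.1924] yaw 7.92 z [ 0.002  -0.0022] 
arm-home(mm) [-1.3971  0.4007 -0.3391] F(rack) [-9.5048  1.3871  3.4851] M [-0.019   1.301   0.0988] w 0.23796643693541764 60.09375751018524
[(183, 220, 58), (184, 220, 127), (185, 220, 80), (198, 220, 87), (199, 220, 76)]
```

The catch's red is back at (220,198). I'll press gently to confirm the arm is fully home.

>>> play_rows:
  deltas:
    - [0, 0, 0, 0.2, 0, 0.7, 0.1]
    - [0, 0, 0, 0.2, 0, 0.7, 0.1]
    - [0, 0, 0, 0, 0, 0.6, 0.1]
    - [0, 0, 0, 0, 0, 0, 0.1]
    - [0, 0, 0, 0, 0, 0, 0.1]
    - [0, 0, 0, 0, 0, 0, 0.1]
    - [0, 0, 0, 0, 0, 0, 0.1]
    - [0, 0, 0, 0, 0, 0, 0.1]
    - [0, 0, 0, 0, 0, 0, 0.1]
    - [0, 0, 0, 0, 0, 0, 0.1]

```text
clock: 14.03
position: [0.609, -0.2364, 0.1916]
orientation: [-0.069, 0.998, -0.001, 0.001]
wrist_force: [-11.9, 0.5, 8.9]
width: 0.243
finger_force: 60.7
```

Run:
```python
from st import *
s=st()
```

```text
clk 14.0333 tcp [ 0.609  -0.2364  0.1916] yaw 7.93 z [ 0.0027 -0.0026] 
arm-home(mm) [-1.5729  0.3303 -1.1488] F(rack) [-11.6782   2.1894   8.8694] M [0.2168 1.4903 0.1858] w 0.24256412303389713 60.72404444217682
```

>>> play_rows:
  deltas:
    - [0, 0, 0, 0.2, 0, 0.7, 0.1]
    - [0, 0, 0, 0.2, 0, 0.7, 0.1]
    - [0, 0, 0, 0.2, 0, 0.6, 0.1]
    - [0, 0, 0, 0, 0, 0, 0.1]
    - [0, 0, 0, 0, 0, 0, 0.1]
    - [0, 0, 0, 0, 0, 0, 0.1]
    - [0, 0, 0, 0, 0, 0, 0.1]
    - [0, 0, 0, 0, 0, 0, 0.1]
    - [0, 0, 0, 0, 0, 0, 0.1]
    - [0, 0, 0, 0, 0, 0, 0.1]

```text
clock: 14.87
position: [0.6087, -0.2366, 0.1906]
orientation: [-0.069, 0.998, -0.002, 0.002]
wrist_force: [-13.4, 1.4, 12.1]
width: 0.238
finger_force: 61.3
```

Run:
```python
from st import *
s=st()
```

```text
clk 14.8667 tcp [ 0.6087 -0.2366  0.1906] yaw 7.93 z [ 0.0038 -0.003 ] 
arm-home(mm) [-1.8273  0.1493 -2.1448] F(rack) [-13.1256   3.2315  12.1417] M [0.2947 1.626  0.1301] w 0.23783848122294177 61.32838547229767
```

Stiff response to pressing, so it's home. Relaxing the load, releasing and rising.

>>> play_rows:
  deltas:
    - [0, 0, 0, 0, 0, -1, 0.1]
    - [0, 0, 0, 0.5, 0, -1, 0.1]
    - [0, 0, 0, 0.5, 0, -1, 0.1]
    - [0, 0, 0, 0, 0, 0, 0.3]
    - [0, 0, 0, 0, 0, 0, 0.5]
    - [0, 0, 0, 0, 0, 0, 0.6]
    - [0, 0, 0, 0, 0, 0, 0.6]
    - [0, 0, 0, 0, 0, -10, 0.6]
    - [0, 0, 0, 0, 0, -20, 0.6]
    - [0, 0, 0, 0, 0, -30, 0.6]

```text
clock: 15.7
position: [0.6057, -0.235, 0.2475]
orientation: [-0.069, 0.998, 0.001, -0.002]
wrist_force: [0.1, 0.1, -0.1]
width: 0.599
finger_force: 0.0
```

>>> play_rows:
  deltas:
    - [0, 0, 0, 15, 0, -25, 0.8]
    - [0, 0, 0, 25, 0, -10, 1]
    - [0, 0, 0, 35, 0, 0, 1]
    - [0, 0, 0, 35, 0, 0, 1]
    - [0, 0, 0, 35, 0, 0, 1]
    - [0, 0, 0, 30, 0, 0, 1]
    - [0, 0, 0, 20, 0, 0, 1]
    - [0, 0, 0, 10, 0, 0, 1]
    - [0, 0, 0, 0, 0, 0, 1]
    - [0, 0, 0, 0, 0, 0, 1]

```text
clock: 16.53
position: [0.4046, -0.2644, 0.2853]
orientation: [-0.069, 0.998, -0.001, 0.002]
wrist_force: [0.6, 0.2, -1.1]
width: 1.004
finger_force: 0.0
```

Run:
```python
from st import *
s=st();d={n:env.grab_frame(n) for n in("wrist","top","side")}
pickle.dump((s,d),open("f5.pkl","wb"))
si=d["side"]["pixels"][175:235,200:260];cv2.imwrite("pics/v6.png",np.hstack([cv2.resize(si,(390,390),interpolation=cv2.INTER_CUBIC),cv2.resize(d["wrist"]["pixels"],(400,390))]))
```

```text
clk 16.5333 tcp [ 0.4046 -0.2644  0.2853] yaw 7.88 z [ 0.0036 -0.0018] 
arm-home(mm) [-207.8572    1.3347   92.5706] F(rack) [ 0.584   0.1235 -1.0924] M [-0.0187 -0.0237 -0.0194] w 1.0036746912876728 0.0
```

View pics/v6.png

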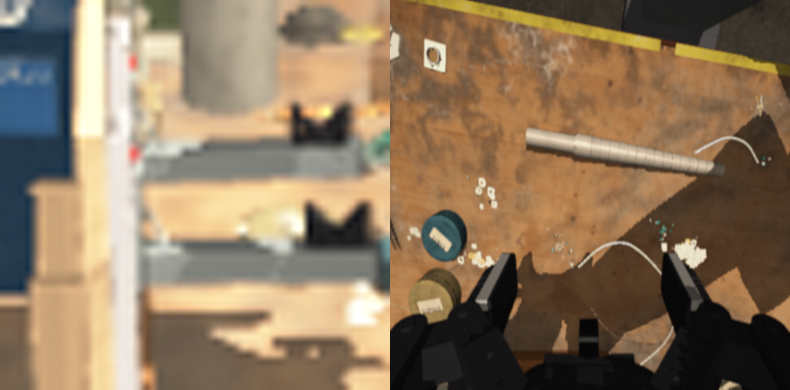

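Side view: the catch is out over the plate at (133,153), level with the twin's at (133,62), and both arms match. Wrist view: the mandrel runs from (528,138), its thick end, to (725,170). I'll locate it.

Run:
```python
from st import *
s,d=pickle.load(open("f5.pkl","rb"));w=cam(d["wrist"],s);g=d["wrist"]["pixels"]
hs=cv2.cvtColor(g,cv2.COLOR_BGR2HSV);m=((hs[...,1]<75)&(hs[...,2]>80)).astype(np.uint8)
m=cv2.morphologyEx(m,cv2.MORPH_CLOSE,np.ones((5,5)));n,l,stt,_=cv2.connectedComponentsWithStats(m)
for i in range(1,n):
    x,y,ww,hh,a=stt[i]
    if a>400 and 90<y<200 and ww>100:
        pts=np.argwhere(l==i)[:,::-1].astype(float);c=pts.mean(0);v=np.linalg.svd(pts-c,full_matrices=False)[2][0];v*=np.sign(v[0]);t=(pts-c)@v;q=(pts-c)@[-v[1],v[0]]
        E=[c+v*t.min(),c+v*t.max()];P=[plane(w,e,.0105) for e in E];L=np.linalg.norm(P[1]-P[0]);dv=P[1]-P[0]
        print(stt[i],E,P,"len",L,"mid",(P[0]+P[1])/2,"yaw",np.degrees(np.arctan2(-dv[0],dv[1])),[np.ptp(q[(t>a)&(t<a+10)]) for a in(t.min()+5,-5,t.max()-25)])
print(env.sense()["qpos"])
b=d["top"];t=cam(b)
```

```text
[ 174  126  307   46 4569] [array([173.3621, 137.0625]), array([479.6633, 164.7277])] [array([ 0.3875, -0.3555,  0.0105]), array([ 0.3717, -0.0179,  0.0105])] len 0.3379855277954185 mid [ 0.3796 -0.1867  0.0105] yaw 2.6818019856887245 [np.float64(16.571264237401298), np.float64(18.10693460951603), np.float64(13.223610189356044)]
[-0.7414 -0.1107  1.9084  0.0009  1.3416 -2.4516]
```

Run:
```python
from st import *
s,d=pickle.load(open("f5.pkl","rb"));w=cam(d["wrist"],s);g=d["wrist"]["pixels"]
hs=cv2.cvtColor(g,cv2.COLOR_BGR2HSV);m=((hs[...,1]<75)&(hs[...,2]>80))
C=[]
for x in range(180,405,5):
    y=np.where(m[120:180,x])[0]+120
    if len(y): a=plane(w,(x,y.min()-.5),.0105);b=plane(w,(x,y.max()+.5),.0105);C.append(np.r_[(a+b)/2,np.linalg.norm(a-b)])
C=np.array(C);k=np.polyfit(C[:,1],C[:,0],1);print(k,C[::6])
dv=np.array([k[0],1])/np.hypot(k[0],1);e=plane(w,(173.4,137),.0105)
e=np.array([np.polyval(k,e[1]),e[1]]);mid=e+dv*.14;print("mid",mid,"yaw",np.degrees(np.arctan2(-dv[0],dv[1])),"thin end",e+dv*.28)
g0=mid-dv*.012;yw=np.degrees(np.arctan2(-dv[0],dv[1]))-90
S=env.sense();print(S["position"],yaw(S));plan([g0[0],g0[1],.17],yw,16,S)
```

```text
[-0.011   0.3803] [[ 0.3833 -0.3486  0.0105  0.0182]
 [ 0.3837 -0.3162  0.0105  0.0172]
 [ 0.3831 -0.2836  0.0105  0.0228]
 [ 0.3834 -0.2506  0.0105  0.0218]
 [ 0.3833 -0.2175  0.0105  0.0198]
 [ 0.3826 -0.1843  0.0105  0.0189]
 [ 0.383  -0.1505  0.0105  0.018 ]
 [ 0.3791 -0.1177  0.0105  0.0237]]
mid [ 0.3826 -0.2155] yaw 0.627516746835576 thin end [ 0.3811 -0.0755]
[ 0.4051 -0.264   0.2846] 7.97480210550139
[0.0, 0.0, 6.1, 1.3, 2.3, 7.2]
[0.0, 0.0, 6.1, 1.6, 2.2, 7.2]
[0.0, 0.0, 6.1, 1.8, 2.0, 7.2]
[0.0, 0.0, 6.1, 2.0, 1.8, 7.2]
[0.0, 0.0, 6.1, 2.2, 1.6, 7.2]
[0.0, 0.0, 6.1, 2.3, 1.3, 7.2]
[0.0, 0.0, 6.1, 2.5, 1.1, 7.2]
[0.0, 0.0, 6.1, 2.6, 0.8, 7.2]
[0.0, 0.0, 6.1, 2.6, 0.5, 7.2]
[0.0, 0.0, 6.1, 2.7, 0.3, 7.2]
[0.0, 0.0, 6.1, 2.7, -0.0, 7.2]
[0.0, 0.0, 6.1, 2.7, -0.3, 7.2]
[0.0, 0.0, 6.1, 2.6, -0.6, 7.2]
[0.0, 0.0, 6.1, 2.5, -0.9, 7.2]
[0.0, 0.0, 6.1, 2.4, -1.1, 7.2]
[0.0, 0.0, 6.1, 2.3, -1.4, 7.2]
```

>>> play_rows:
  deltas:
    - [0, 0, 6.1, 1.3, 2.3, 5, 1]
    - [0, 0, 6.1, 1.6, 2.2, 7, 1]
    - [0, 0, 6.1, 1.8, 2, 7, 1]
    - [0, 0, 6.1, 2, 1.8, 7, 1]
    - [0, 0, 6.1, 2.2, 1.6, 7, 1]
    - [0, 0, 6.1, 2.3, 1.3, 7, 1]
    - [0, 0, 6.1, 2.5, 1.1, 7, 1]
    - [0, 0, 6.1, 2.6, 0.8, 7, 1]
    - [0, 0, 6.1, 2.6, 0.5, 7, 1]
    - [0, 0, 6.1, 2.7, 0.3, 7, 1]

```text
clock: 17.52
position: [0.3885, -0.2424, 0.2159]
orientation: [0.449, 0.894, 0.0, 0.001]
wrist_force: [-0.2, -0.1, -0.4]
width: 1.002
finger_force: 0.0
```

>>> play_rows:
  deltas:
    - [0, 0, 6.1, 2.7, 0, 10, 1]
    - [0, 0, 6.1, 2.7, -0.3, 12, 1]
    - [0, 0, 6.1, 2.6, -0.6, 12, 1]
    - [0, 0, 6.1, 2.5, -0.9, 10, 1]
    - [0, 0, 6.1, 2.4, -1.1, 5, 1]
    - [0, 0, 6.1, 2.3, -1.4, 0, 1]
    - [0, 0, 0, 0, 0, 0, 1]
    - [0, 0, 0, 0, 0, 0, 1]
    - [0, 0, 0, 0, 0, 0, 1]
    - [0, 0, 0, 0, 0, 0, 1]

```text
clock: 18.35
position: [0.3785, -0.2303, 0.1676]
orientation: [0.704, 0.71, 0.0, 0.001]
wrist_force: [-0.5, 0.6, 0.8]
width: 0.997
finger_force: 0.0
```

Run:
```python
from st import *
s=st();f=env.grab_frame("wrist");pickle.dump((s,{"wrist":f}),open("f6.pkl","wb"));w=cam(f,s)
cv2.imwrite("pics/w6.png",f["pixels"])
hs=cv2.cvtColor(f["pixels"],cv2.COLOR_BGR2HSV);m=((hs[...,1]<75)&(hs[...,2]>80))
for y in range(20,384,30):
    x=np.where(m[y,200:310])[0]+200
    if len(x):print(y,x.min(),x.max(),plane(w,((x.min()+x.max())/2,y),.0105))
plan([.3828,-.2275,.0765],-89.2,5,s)
```

```text
clk 18.35 tcp [ 0.3785 -0.2303  0.1676] yaw -89.53 z [ 0.0023 -0.0013] 
arm-home(mm) [-228.8888   38.7443  -25.0638] F(rack) [-0.4592  0.6231  0.7671] M [ 0.0045 -0.0288 -0.0374] w 0.9974999774267698 0.0
20 230 272 [ 0.3757 -0.1093  0.0105]
50 251 273 [ 0.383  -0.1269  0.0105]
80 249 273 [ 0.3826 -0.1455  0.0105]
110 249 272 [ 0.3825 -0.1652  0.0105]
140 248 273 [ 0.3827 -0.1859  0.0105]
170 247 273 [ 0.3827 -0.2078  0.0105]
200 247 273 [ 0.3829 -0.2311  0.0105]
230 246 271 [ 0.3821 -0.2558  0.0105]
260 245 272 [ 0.3824 -0.2821  0.0105]
290 249 269 [ 0.3831 -0.3101  0.0105]
320 248 268 [ 0.3826 -0.34    0.0105]
[0.0, 0.0, -0.1, 0.6, 0.8, 18.2]
[0.0, 0.0, -0.1, 0.6, 0.8, 18.2]
[0.0, 0.0, -0.1, 0.6, 0.8, 18.2]
[0.0, 0.0, -0.1, 0.5, 0.9, 18.2]
[0.0, 0.0, -0.1, 0.5, 0.9, 18.2]
```

Mandrel centred on x=0.3827 with yaw about 0. Descending and gripping.

>>> play_rows:
  deltas:
    - [0, 0, 0, 0.6, 0.8, 16, 1]
    - [0, 0, 0, 0.6, 0.8, 20, 1]
    - [0, 0, 0, 0.6, 0.8, 20, 1]
    - [0, 0, 0, 0.5, 0.9, 20, 1]
    - [0, 0, 0, 0.5, 0.9, 10, 1]
    - [0, 0, 0, 0, 0, 4.5, 1]
    - [0, 0, 0, 0, 0, 0, 0.7]
    - [0, 0, 0, 0, 0, 0, 0.5]
    - [0, 0, 0, 0, 0, 0, 0.4]
    - [0, 0, 0, 0, 0, 0, 0.3]
  newtons: 50

```text
clock: 19.23
position: [0.383, -0.2279, 0.078]
orientation: [0.705, 0.709, 0.0, 0.002]
wrist_force: [-0.0, -0.4, -0.3]
width: 0.455
finger_force: 0.0
```

>>> play_rows:
  deltas:
    - [0, 0, 0, 0, 0, 0, 0.2]
    - [0, 0, 0, 0, 0, 0, 0.1]
    - [0, 0, 0, 0, 0, 0, 0.05]
    - [0, 0, 0, 0, 0, 0, 0.05]
    - [0, 0, 0, 0, 0, 0, 0.05]
    - [0, 0, 0, 0, 0, 0, 0.05]
    - [0, 0, 0, 0, 0, 0, 0.05]
    - [0, 0, 0, 0, 0, 0, 0.05]
    - [0, 0, 0, 0, 0, 0, 0.05]
    - [0, 0, 0, 0, 0, 0, 0.05]

```text
clock: 20.07
position: [0.383, -0.2278, 0.0779]
orientation: [0.705, 0.709, 0.0, 0.002]
wrist_force: [-0.1, 0.3, 6.9]
width: 0.238
finger_force: 49.2
```

Run:
```python
from st import *
s=st()
```

```text
clk 20.0667 tcp [ 0.383  -0.2278  0.0779] yaw -89.67 z [ 0.0033 -0.002 ] 
arm-home(mm) [-224.0719   40.5172 -114.7689] F(rack) [-0.0693  0.3386  6.9151] M [0.2352 0.1333 0.0124] w 0.23759511730130956 49.24826863407361
```

>>> play_rows:
  deltas:
    - [0, 0, 0, 0, 0, -10, 0.05]
    - [0, 0, 0, 0, 0, -20, 0.05]
    - [0, 0, 0, 0, 0, -30, 0.05]
    - [0, 0, 0, 0, 0, -35, 0.05]
    - [0, 0, 0, 0, 0, -35, 0.05]
    - [0, 0, 0, 0, 0, -30, 0.05]
    - [0, 0, 0, 0, 0, -20, 0.05]
    - [0, 0, 0, 0, 0, -5, 0.05]
    - [0, 0, 0, 0, 0, 0, 0.05]
    - [0, 0, 0, 0, 0, 0, 0.05]

```text
clock: 20.9
position: [0.3813, -0.2266, 0.2605]
orientation: [0.705, 0.709, 0.0, -0.0]
wrist_force: [0.3, 0.3, -5.1]
width: 0.234
finger_force: 50.1
```

Run:
```python
from st import *
s3,d3=pickle.load(open("f3.pkl","rb"));w3=cam(d3["wrist"],s3);T=s3["position"]
for r,z in((137.3,.0290),(89,.045),(195,.045),(70,.022)):
    p=plane(w3,(256,r),T[2]-.0827+z)-T;print(r,z,p@ex,p@ey)
s=st()
Hc=H+ex*-.0013;O=Hc-ey*.0746;G=O+ex*-.116-ey*.010;print("O",O,"G",G)
plan([G[0],G[1],.265],-81.9,10,s)
```

```text
137.3 0.029 -0.05955198081670455 0.0011269693801618404
89 0.045 -0.07718527373907097 0.0011105984890362431
195 0.045 -0.04127099795075747 0.001029849541841722
70 0.022 -0.08435194027918631 0.0012072366600690892
clk 20.9 tcp [ 0.3813 -0.2266  0.2605] yaw -89.68 z [0.0003 0.0004] 
arm-home(mm) [-225.5844   41.9535   67.8259] F(rack) [ 0.3619  0.2976 -5.1389] M [ 0.0299  0.0056 -0.0035] w 0.234428454377766 50.07669196500274
O [ 0.6762 -0.3025  0.11  ] G [ 0.5627 -0.3287  0.11  ]
[0.0, -0.0, -0.8, -10.6, 17.9, -0.4]
[0.0, -0.0, -0.8, -10.8, 17.8, -0.4]
[0.0, -0.0, -0.8, -11.0, 17.6, -0.4]
[0.0, -0.0, -0.8, -11.3, 17.5, -0.4]
[0.0, -0.0, -0.8, -11.5, 17.3, -0.4]
[0.0, -0.0, -0.8, -11.7, 17.2, -0.4]
[0.0, -0.0, -0.8, -12.0, 17.0, -0.4]
[0.0, -0.0, -0.8, -12.2, 16.9, -0.4]
[0.0, -0.0, -0.8, -12.4, 16.7, -0.4]
[0.0, -0.0, -0.8, -12.7, 16.5, -0.4]
```

>>> play_rows:
  deltas:
    - [0, 0, -0.4, -5, 9, -0.4, 0.05]
    - [0, 0, -0.8, -10.8, 17.8, -0.4, 0.05]
    - [0, 0, -0.8, -13, 21, -0.4, 0.05]
    - [0, 0, -0.8, -13, 21, -0.4, 0.05]
    - [0, 0, -0.8, -13.5, 20.5, -0.4, 0.05]
    - [0, 0, -0.8, -13.7, 20.2, -0.4, 0.05]
    - [0, 0, -0.8, -14, 20, -0.4, 0.05]
    - [0, 0, -0.8, -13, 18, -0.4, 0.05]
    - [0, 0, -0.8, -11, 14, -0.4, 0.05]
    - [0, 0, -0.8, -7, 9, -0.4, 0.05]

```text
clock: 21.73
position: [0.5594, -0.3307, 0.262]
orientation: [0.656, 0.754, 0.0, -0.002]
wrist_force: [-1.6, 0.3, -4.1]
width: 0.232
finger_force: 50.1
```

Run:
```python
from st import *
s=st();G=np.array([.5627,-.3287]);plan([*G,.228],-81.9,3,s)
```

```text
clk 21.7333 tcp [ 0.5594 -0.3307  0.262 ] yaw -82.04 z [-0.0026  0.0025] 
arm-home(mm) [-63.8528 -86.105   69.2658] F(rack) [-1.5827  0.4823 -4.1048] M [-0.0072  0.0476  0.0369] w 0.23236850297456474 50.117340038409566
[-0.0, -0.1, -0.0, 0.5, 1.2, 11.3]
[-0.0, -0.1, -0.0, 0.5, 1.2, 11.3]
[-0.0, -0.1, -0.0, 0.5, 1.2, 11.3]
```

>>> play_rows:
  deltas:
    - [0, 0, 0, 0.5, 1, 5, 0.05]
    - [0, 0, 0, 0.5, 1, 10, 0.05]
    - [0, 0, 0, 0.5, 1, 10, 0.05]
    - [0, 0, 0, 0, 0, 5, 0.05]
    - [0, 0, 0, 0, 0, 2, 0.05]
    - [0, 0, 0, 0, 0, 0, 0.05]
    - [0, 0, 0, 0, 0, 0, 0.05]
    - [0, 0, 0, 0, 0, 0, 0.05]
    - [0, 0, 0, 0, 0, 0, 0.05]
    - [0, 0, 0, 0, 0, 0, 0.05]

```text
clock: 22.57
position: [0.5623, -0.329, 0.2351]
orientation: [0.657, 0.754, 0.0, 0.002]
wrist_force: [-0.7, 0.8, -3.5]
width: 0.23
finger_force: 50.1
```

Run:
```python
from st import *
s=st();G=np.array([.5627,-.3287]);plan([*G,.222],-81.9,1,s)
d={n:env.grab_frame(n) for n in("side","wrist")}
si=d["side"]["pixels"][175:235,200:260];cv2.imwrite("pics/v7.png",np.hstack([cv2.resize(si,(390,390),interpolation=cv2.INTER_CUBIC),cv2.resize(d["wrist"]["pixels"],(400,390))]))
```

```text
clk 22.5667 tcp [ 0.5623 -0.329   0.2351] yaw -82.08 z [ 0.0028 -0.0017] 
arm-home(mm) [-60.7647 -84.7665  42.3751] F(rack) [-0.5839  0.8814 -3.4517] M [ 0.1011 -0.0044 -0.0449] w 0.23012064433425738 50.14154320972011
[0.1, 0.1, -0.2, 0.2, 0.4, 13.1]
```

View pics/v7.png

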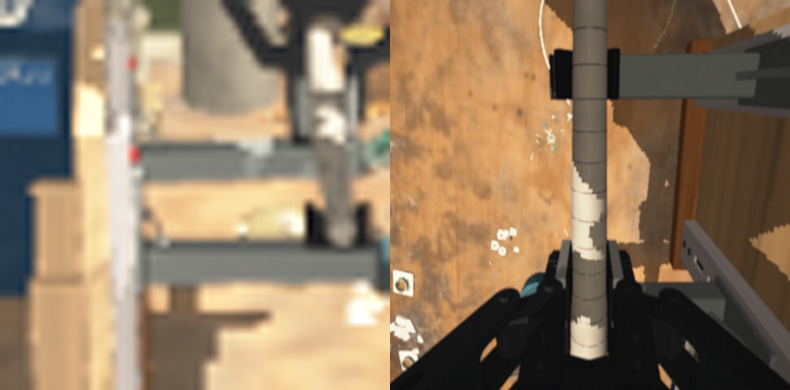

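Side view: the rod end is just above the V at (340,235), with both catches out. Wrist view: the rod at column 590 is over the left saddle (552–619), about 1–2 mm toward the board. Lowering with a small correction.

>>> play_rows:
  deltas:
    - [0, 0, 0, 0, -0.5, 4, 0.05]
    - [0, 0, 0, 0, -0.5, 4, 0.05]
    - [0, 0, 0, 0, 0, 2, 0.05]
    - [0, 0, 0, 0, 0, 1, 0.05]
    - [0, 0, 0, 0, 0, 0, 0.05]
    - [0, 0, 0, 0, 0, 0, 0.05]
    - [0, 0, 0, 0, 0, 0, 0.05]
    - [0, 0, 0, 0, 0, 0, 0.05]
    - [0, 0, 0, 0, 0, 0, 0.05]
    - [0, 0, 0, 0, 0, 0, 0.05]

```text
clock: 23.5
position: [0.5613, -0.3289, 0.2234]
orientation: [0.656, 0.754, 0.0, 0.001]
wrist_force: [2.4, 0.8, -1.2]
width: 0.237
finger_force: 50.3
```

Run:
```python
from st import *
st()
```

```text
clk 23.5 tcp [ 0.5613 -0.3289  0.2234] yaw -82.07 z [ 0.0023 -0.001 ] 
arm-home(mm) [-61.7115 -84.5841  30.7445] F(rack) [ 2.4896  0.4956 -1.1673] M [ 0.0065 -0.3554  0.1181] w 0.23663018687516288 50.33906056021806
```

>>> play_rows:
  deltas:
    - [0, 0, 0, 0, 0.8, 0, 0.05]
    - [0, 0, 0, 0, 0, 0.7, 0.05]
    - [0, 0, 0, 0, 0, 0.7, 0.05]
    - [0, 0, 0, 0, 0, 0, 0.05]
    - [0, 0, 0, 0, 0, 0, 0.05]
    - [0, 0, 0, 0, 0, 0, 0.05]
    - [0, 0, 0, 0, 0, 0, 0.05]
    - [0, 0, 0, 0, 0, 0, 0.05]
    - [0, 0, 0, 0, 0, 0, 0.05]
    - [0, 0, 0, 0, 0, 0, 0.05]

```text
clock: 24.33
position: [0.5621, -0.3289, 0.2221]
orientation: [0.657, 0.754, 0.0, 0.001]
wrist_force: [2.5, 1.2, -0.3]
width: 0.232
finger_force: 50.7
```

Run:
```python
from st import *
st()
```

```text
clk 24.3333 tcp [ 0.5621 -0.3289  0.2221] yaw -82.07 z [ 0.0023 -0.0012] 
arm-home(mm) [-60.985  -84.6604  29.377 ] F(rack) [ 2.6125  0.856  -0.2904] M [-0.1266 -0.3465  0.0529] w 0.23191981698230946 50.652365806745365
```

>>> play_rows:
  deltas:
    - [0, 0, 0, 0, 0.8, 0, 0.05]
    - [0, 0, 0, 0, 0, 0.7, 0.05]
    - [0, 0, 0, 0, 0, 0.7, 0.05]
    - [0, 0, 0, 0, 0, 0, 0.05]
    - [0, 0, 0, 0, 0, 0, 0.05]
    - [0, 0, 0, 0, 0, 0, 0.05]
    - [0, 0, 0, 0, 0, 0, 0.05]
    - [0, 0, 0, 0, 0, 0, 0.05]
    - [0, 0, 0, 0, 0, 0, 0.05]
    - [0, 0, 0, 0, 0, 0, 0.05]

```text
clock: 25.17
position: [0.5628, -0.3288, 0.2211]
orientation: [0.657, 0.754, 0.0, 0.001]
wrist_force: [-0.8, 1.4, 4.3]
width: 0.237
finger_force: 51.1
```

Run:
```python
from st import *
st()
```

```text
clk 25.1667 tcp [ 0.5628 -0.3288  0.2211] yaw -82.07 z [ 0.0022 -0.0013] 
arm-home(mm) [-60.2331 -84.663   28.3984] F(rack) [-0.5961  1.4553  4.3423] M [0.0085 0.0184 0.127 ] w 0.23696490044020588 51.12224576587323
```

Supported (about +8 N net), with almost no moment, at the expected height. Releasing gently and rising.

>>> play_rows:
  deltas:
    - [0, 0, 0, 0, 0, 0, 0.23]
    - [0, 0, 0, 0, 0, 0, 0.25]
    - [0, 0, 0, 0, 0, 0, 0.27]
    - [0, 0, 0, 0, 0, 0, 0.3]
    - [0, 0, 0, 0, 0, 0, 0.35]
    - [0, 0, 0, 0, 0, 0, 0.45]
    - [0, 0, 0, 0, 0, 0, 0.6]
    - [0, 0, 0, 0, 0, 0, 0.7]
    - [0, 0, 0, 0, 0, 0, 0.7]
    - [0, 0, 0, 0, 0, 0, 0.7]
  newtons: 20

```text
clock: 26.0
position: [0.5627, -0.3287, 0.2204]
orientation: [0.657, 0.754, 0.0, 0.001]
wrist_force: [0.9, -0.1, -0.7]
width: 0.702
finger_force: 0.0
```

>>> play_rows:
  deltas:
    - [0, 0, 0, 0, 0, -5, 0.7]
    - [0, 0, 0, 0, 0, -10, 0.7]
    - [0, 0, 0, 0, 0, -15, 0.7]
    - [0, 0, 0, 0, 0, -20, 0.7]
    - [0, 0, 0, 0, 0, -20, 0.7]
    - [0, 0, 0, 0, 0, -20, 0.7]
    - [0, 0, 0, 0, 0, -10, 0.7]
    - [0, 0, 0, 0, -20, 0, 0.7]
    - [0, 0, 0, 0, -30, 0, 0.7]
    - [0, 0, 0, 0, -30, 0, 0.7]

```text
clock: 26.83
position: [0.4829, -0.3394, 0.3208]
orientation: [0.656, 0.755, 0.0, 0.001]
wrist_force: [-0.0, -0.1, 0.3]
width: 0.698
finger_force: 0.0
```

>>> play_rows:
  deltas:
    - [0, 0, 0, 0, -35, 0, 0.7]
    - [0, 0, 0, 0, -35, 0, 0.7]
    - [0, 0, 0, 0, -30, 0, 0.7]
    - [0, 0, 0, 0, -20, 0, 0.7]
    - [0, 0, 0, 0, -10, 0, 0.7]
    - [0, 0, 0, 0, 0, 0, 0.7]
    - [0, 0, 0, 0, 0, 0, 0.7]
    - [0, 0, 0, 0, 0, 0, 0.7]
    - [0, 0, 0, 0, 0, 0, 0.7]
    - [0, 0, 0, 0, 0, 0, 0.7]

```text
clock: 27.67
position: [0.3555, -0.3573, 0.32]
orientation: [0.656, 0.755, 0.0, 0.001]
wrist_force: [-0.8, 0.4, -1.1]
width: 0.702
finger_force: 0.0
```

Run:
```python
from st import *
s=st();d={n:env.grab_frame(n) for n in("side","top")}
si=d["side"]["pixels"][170:240,195:265];t=d["top"]["pixels"][130:230,270:370];cv2.imwrite("pics/v8.png",np.hstack([cv2.resize(x,(400,400),interpolation=cv2.INTER_CUBIC) for x in(si,t)]))
```

```text
clk 27.6667 tcp [ 0.3555 -0.3573  0.32  ] yaw -82.0 z [ 0.0018 -0.0005] 
arm-home(mm) [-269.5396  -83.8228  127.2733] F(rack) [-0.7454  0.5015 -1.0679] M [-0.0084  0.0265  0.0259] w 0.702176349288911 0.0
```

View pics/v8.png

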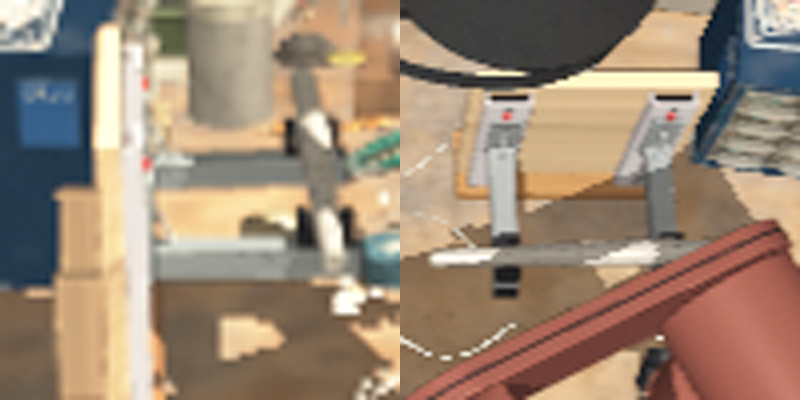

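The views show the mandrel lying in both saddles, both catches out and the arms level. The robot is clear of everything. Handing in.

```bash
python3 -c "
from rig import env
print(env.close_job())"
```

```text
the job is handed in; nothing more can be done
None
```

The loose arm is hooked in and pressed home with its red catch out, the mandrel rests in both saddles, and I handed the job in at about 28 s of robot time without touching the tins or glue bottle; I viewed 12 pictures, two over the limit of 10.

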